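# Sweep loose screw caps into the loading tray

### The job

With the closed fingers, sweep the three loose black screw caps across the bench and in through the open front of the steel tray, until every cap lies wholly inside it. Only push the caps lightly along the surface: do not pinch or pick up any of them. Leave the two open amber vials that stand among them and the filled rack where they are.

Things in the scene. Friction and masses are not known exactly. Their poses are not given: they have to be found in the camera images.
- tray: Steel open-fronted tray, screwed down (cannot move), left of the caps. 170 mm deep (its x), 220 wide (its y). Origin: centre of underside; x points from open front (x = -85) to closed back, z up. Back wall (x 82 to 85) and side walls (y 107 to 110, -107 to -110, full depth) are 3 mm thick, tops 33 mm up; inside width 214. Flat fixing lugs 5 mm high stick out 22 mm beside the side walls at x = +30.
- tray_mouth (a point): Middle of the tray's open front edge, at bench level; axes as the tray's (x leads into the tray). The mouth is 214 mm wide and faces roughly the bench's -y; its yaw varies. The tray floor is 2 mm thick; over its first 12 mm from this edge it is bevelled down to the bench, so that caps slide in over it.
- cap1: Loose black plastic screw cap lying flat on the bench: disc 33 mm in diameter, 15 mm high, about 14 g, rims bevelled 1.5 mm. Origin: centre of its underside. The three caps are alike; they slide with ordinary plastic-on-laminate friction and do not roll on when the push stops.
- cap2: Loose black plastic screw cap lying flat on the bench: disc 33 mm in diameter, 15 mm high, about 14 g, rims bevelled 1.5 mm. Origin: centre of its underside. The three caps are alike; they slide with ordinary plastic-on-laminate friction and do not roll on when the push stops.
- cap3: Loose black plastic screw cap lying flat on the bench: disc 33 mm in diameter, 15 mm high, about 14 g, rims bevelled 1.5 mm. Origin: centre of its underside. The three caps are alike; they slide with ordinary plastic-on-laminate friction and do not roll on when the push stops.
- vial1: Bystander: open amber glass vial standing upright on the bench among the caps, 28 mm in diameter up to 31 mm above the bench, neck 21 mm, 45 mm high, about 45 g. Origin: centre of its underside, z up. Not to be moved.
- vial2: Bystander: open amber glass vial standing upright on the bench among the caps, 28 mm in diameter up to 31 mm above the bench, neck 21 mm, 45 mm high, about 45 g. Origin: centre of its underside, z up. Not to be moved.
- rack: Bystander: steel wire rack filled with capped amber vials, 140 mm (its x) by 106 mm (its y), 49 mm high, 0.9 kg, standing to the right of the work. Origin: centre of its underside. Not to be moved.

How it is judged (in metres and radians):
At the end, for the whole second after the job is handed in: All three caps lie at rest wholly inside the tray: each centre at least 17 mm behind the tray's open front edge, between its walls and down on its floor (not on top of another cap). Both open vials stand upright within 12 mm, and the rack within 15 mm, of where they started (x of cap1 in the frame of tray between -0.068 and 0.083 m and y of cap1 in the frame of tray between -0.108 and 0.108 m and height (world z) of each of cap1, cap2, cap3 below 0.02 m and linear speed of each of cap1, cap2, cap3 below 0.02 m/s and x of cap2 in the frame of tray between -0.068 and 0.083 m and y of cap2 in the frame of tray between -0.108 and 0.108 m and x of cap3 in the frame of tray between -0.068 and 0.083 m and y of cap3 in the frame of tray between -0.108 and 0.108 m and distance of each of vial1, vial2 from where it was at the start of the episode below 0.012 m and angle between each of vial1, vial2's own z axis and vertical below 0.15 rad and distance of rack from where it was at the start of the episode below 0.015 m); the robot touches nothing.
It fails at once if cap lifted off the surface (more than 25 mm up) instead of being pushed (height (world z) of any of cap1, cap2, cap3 above 0.025 m).
It fails at once if a cap was pinched or pressed hard (over 18 N from the fingers) instead of being pushed lightly (contact force between the fingers and cap1 above 18 N or contact force between the fingers and cap2 above 18 N or contact force between the fingers and cap3 above 18 N).
It fails at once if an open vial was shifted more than 12 mm or tipped (distance of any of vial1, vial2 from where it was at the start of the episode above 0.012 m or angle between any of vial1, vial2's own z axis and vertical above 0.3 rad).
It fails at once if the rack was shifted more than 15 mm (distance of rack from where it was at the start of the episode above 0.015 m).
It also fails if it takes over 64 s, if anything falls off the work surface, if the arm or the gripper's body presses on something with over 40 N, if the wrist force passes 120 N, or if a joint passes its speed limit or range.

### The arm

A 6-joint arm with a two-finger parallel gripper is mounted at the origin on the work surface. World frame = base frame: x ahead of the robot, y to its left, z up, the work surface at z = 0. Lengths are in mm, angles in rad, forces in N, time in s.
With the tool pointing down it reaches from about 300 to 875 mm from the base axis. Payload 4.2 kg.
Tool frame: the origin (TCP) lies on the mounting face of the last link; the fingertips stand 173 mm ahead of it and the grasp point (between the pads) lies 155 mm ahead of it; z points along the fingers, y is the line along which they close (so a half turn about z gives the same grasp; the last joint's range is limited). The gripper opens to 85 mm and grips with 20 to 120 N. Pads are 22 mm wide; open, the fingers measure 114 mm over their backs; the gripper's body (76 mm by 85 mm) begins 54 mm behind the grasp point. The pads swing forward as they close: fully open they stand 13 mm farther back than shut.
Start: joints at [-1.139, 0.32, 1.565, -0, 1.257, -0.02], TCP at [251.035, -517.305, 404.738] pointing down, gripper open.
Joint ranges: [-3.11, 3.11], [-0.84, 2.01], [0.21, 2.61], [-1.34, 4.49], [0.05, 2.63], [-2.56, 2.56]. Speed limits (rad/s): [2.57, 2.57, 3.14, 3.14, 3.14, 3.14].

### API

Orientations are given as [roll, pitch, yaw] about the fixed x, y, z axes, in that order (R = Rz(yaw) Ry(pitch) Rx(roll)).
In Python, from bench import arm, eyes, ticket gives the robot as it stands.
- The arm moves only by the tool arm_command, never from a script. Its argument "series" is a list of rows, each a list of 3 entries, a list of its own where there are three numbers: the turn, a rotation vector about the tool's x, y, z in units of 5 degrees (1.0 is 5 degrees), then the shift along the tool's x, y, z in units of 40 mm (1.0 is 40 mm), then the gripper's target within -1 to 1 (shut at 1, half-way at 0, fully open at -1). In form: [[[ax, ay, az], [tx, ty, tz], gripper], ...]. A call has 1 to 10 rows; each row shifts and turns the commanded pose from where the row before left it, along the tool's axes as they then stand; what a row does not reach is not made up. A row lasts 1/12 s, in which the tool goes at most 41.7 mm and 7.16 degrees, less where a joint would pass 70% of its speed; a pose out of reach is approached as far as the arm can. A call with a number of a shift or a turn outside -1 to 1 is refused whole. A call with a gripper value outside its range is refused whole. The fingers move at their own pace and stop on an object; "grip_force" is the grip in N (left out, the last holds). Time passes only in rows, so rows that do not move let the fingers close. It gives the time, the measured TCP pose, the force, the opening and the grip force at its end, in the units of the state.
- arm.get_state(): the state, without advancing time (a new reading comes with each control period).
- eyes.capture(name): name is "scene" or "top" or "wrist"; returns (picture, depth): 400x640x3 uint8, blue, green, red; 400x640 float32, mm along the optical axis (not along the pixel's ray), 0 where there is no reading.
- eyes.camera_params(name): a dict with "fx", "fy", "cx", "cy" (pixels), "xyz" and "rotation" of the camera in the world. Camera axes: x right, y down, z forward; pixel columns grow to the right and rows downward; lengths in mm; the calibration is good to about 2 mm. A picture is of the moment at which its call begins: read the wrist's pose just before it. camera_params takes no time and is no camera call; for the wrist camera it gives the pose at the moment of the call.
- ticket.hand_in(): hands the job in; it is judged then, once.
Trained networks look in the newest picture that a camera, given by its name, has taken for a name from the list of things; names that differ only in an ending like _2 or _b are one class to them, and where a whole thing is asked for, a point or a joint stands for the part that bears it (a point fixed in the world has none). Each returns a list of dicts, best first, with "confidence" (0 to 1); they miss things now and then, are a little off and sometimes report something else, mostly with a low value. They report only what shows in the picture. A call takes as long as a camera call.
- eyes.boxes_of(camera, label): "xyz" ([x, y, z] in mm, in the coordinates of the camera as it stood for that picture, good to about 4 mm: the middle of the surface that is visible of it).
- eyes.trace(camera, label): "pixels" (400x640 bool, what is visible of it).
The state is a dict: "clock": time; "joints": joint angles; "qd": joint speeds; "tau": joint torques, N m; "eef_pos": TCP position; "tcp_rot": TCP orientation; "force": force on the tool from outside, world axes, zero at the start; "torque": the same for the moment, N m; "grip_width": finger opening in mm; "grip_force": force on a finger pad.
Only numpy, scipy, OpenCV 4.12 (cv2) and the standard library are available. Lean on these libraries where they do the work, as an engineer would, in place of code of your own. Each camera call takes 0.05 s, during which the arm holds its last target. There are 200 camera calls.

## Working session

There is one attempt and no reset: what is moved stays moved. The work goes in short steps, Python scripts to look and compute and a tool call to move; the robot and the scene stay as the last step left them, time stands still between calls to the robot, and variables do not carry over. Pictures are saved under pics/ and viewed, at most 10 in all, crops included, and the job is handed in when it is done.

Besides the shell and the picture viewer there is one more tool, called after "Emit:" by a JSON object that holds its "api" and its "payload", one argument or row to a line. arm_command: Moves the arm, as the interface text tells. Shifts and turns lie within -1 to 1; 1 stands for 40 mm of shift or 5 degrees of turn. Its arguments: {"type":"object","properties":{"series":{"type":"array","items":{"type":"array"}},"grip_force":{"type":"number"}},"required":["series"]}

```bash
mkdir -p pics; cat > h.py <<'E'
from bench import arm, eyes, ticket
import numpy as np, cv2
def look(cam,labels,save=None):
    img,d=eyes.capture(cam); p=eyes.camera_params(cam); R=np.array(p["rotation"]);t=np.array(p["xyz"])
    if R.shape!=(3,3):
        from scipy.spatial.transform import Rotation as Q; R=Q.from_euler('xyz',R).as_matrix()
    if save: cv2.imwrite("pics/"+save,img)
    out={}
    for l in labels:
        out[l]=[(np.round(R@np.array(b["xyz"])+t,1).tolist(),round(b["confidence"],2)) for b in eyes.boxes_of(cam,l)]
        print(cam,l,out[l])
    return img,d,p,R,t
def cloud(d,p,R,t,m=None):
    v,u=np.nonzero((d>0) if m is None else (d>0)&m); z=d[v,u]
    return np.c_[(u-p["cx"])/p["fx"]*z,(v-p["cy"])/p["fy"]*z,z]@R.T+t
E
python3 - <<'E'
from h import *
s=arm.get_state();print({k:s[k] for k in("clock","eef_pos","tcp_rot","grip_width")})
img,d,p,R,t=look("top",["cap1","vial1","rack","tray"],"top1.png");print(p)
m=eyes.trace("top","tray")
if m:
    P=cloud(d,p,R,t,m[0]["pixels"]);print(cv2.minAreaRect(P[:,:2].astype(np.float32)),np.percentile(P[:,2],[1,50,99]))
look("scene",["cap1","vial1"],"scene1.png")
E
```

```text
{'clock': 0.0, 'eef_pos': array([ 250.9593193 , -517.13979438,  403.88748916]), 'tcp_rot': array([-3.13978351e+00, -2.02816978e-05,  4.51800631e-01]), 'grip_width': 85.24079301511038}
top cap1 [([467.7, -243.7, 13.1], 0.46)]
top vial1 [([557.9, -112.8, 44.1], 0.43)]
top rack [([531.9, -431.8, 43.0], 0.92)]
top tray [([527.5, 231.9, 2.2], 0.67)]
{'fx': 414.6231411468924, 'fy': 414.6231411468924, 'cx': 322.5881395636989, 'cy': 199.9285380261658, 'xyz': array([ 450.90267876,  -90.59409146, 1074.96304602]), 'rotation': array([-3.03193717, -0.00758678, -1.56442675])}
((523.4990844726562, 232.4879150390625), (263.2464904785156, 186.5605926513672), 7.781638145446777) [-1.89770045  3.06280751 35.24439538]
scene cap1 [([470.3, -251.3, 13.0], 0.79), ([649.6, -246.1, 16.1], 0.6)]
scene vial1 [([562.5, -133.8, 28.8], 0.8), ([442.6, -67.0, 30.6], 0.5)]
```

View pics/top1.png

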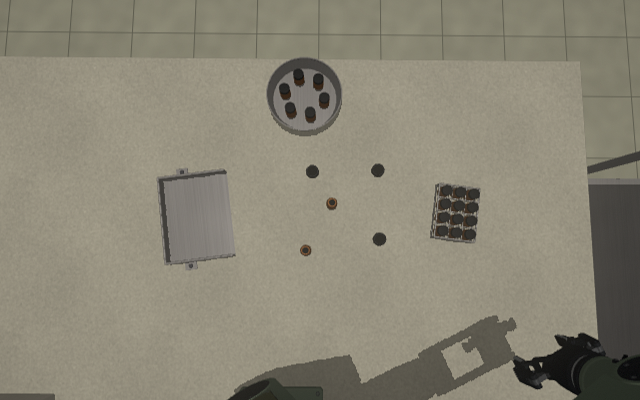

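View pics/scene1.png

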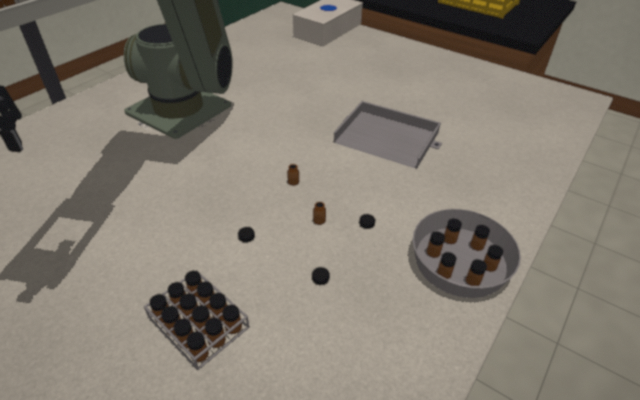

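The top view shows the caps at (312,172), (378,170) and (379,239). The vials are at (332,203) and (306,250). The tray mouth is the right edge, x≈228–235, and the rack is at (456,213). Next I turn these pixels into positions.

```bash
python3 - <<'E'
from h import *
img,d,p,R,t=look("top",[])
P=np.zeros((400,640,3));v,u=np.mgrid[:400,:640]
P=np.stack([(u-p["cx"])/p["fx"]*d,(v-p["cy"])/p["fy"]*d,d],-1)@R.T+t
def at(pu,pv,z):
    r=R@np.array([(pu-p["cx"])/p["fx"],(pv-p["cy"])/p["fy"],1]);return t+r*(z-t[2])/r[2]
hsv=img.max(2)
for n,(a,b) in dict(c1=(312,172),c2=(378,170),c3=(379,239),v1=(332,203),v2=(306,250)).items():
    w=np.s_[b-11:b+12,a-11:a+12]; m=img[w].astype(int).min(2)<75
    k=m&(P[w][...,2]>6); vv,uu=np.nonzero(m)
    q=P[w][k]
    ctr=(uu.mean()+a-11,vv.mean()+b-11)
    print(n,"pix",np.round(ctr,1),"n",m.sum(),"ray",np.round(at(*ctr,15 if n[0]=='c' else 28),1),"depthmean",np.round(q.mean(0),1) if len(q) else None, "min/max",np.round(q.min(0)),np.round(q.max(0)))
print("bench z",np.median(P[280:300,380:420,2]))
for c in [(228,171),(235,257),(158,178),(166,265)]: print("tray corner",c,np.round(at(*c,33),1))
print("rack",np.round(at(435,183,49)),np.round(at(431,238,49)))
k=(P[...,2]>20)&(P[...,2]<45)&(P[...,1]>120)&(P[...,1]<350)&(P[...,0]>380)&(P[...,0]<700)
print(cv2.minAreaRect(P[k][:,:2].astype(np.float32)))
E
```

```text
c1 pix [311.9 171.3] n 135 ray [642.  -69.8  15. ] depthmean [643.3 -69.8  15.2] min/max [628. -86.   8.] [659. -54.  20.]
c2 pix [377.3 170. ] n 136 ray [ 646.9 -239.4   15. ] depthmean [ 648.  -239.5   15.2] min/max [ 634. -257.    7.] [ 663. -223.   23.]
c3 pix [379.  238.8] n 134 ray [ 469.2 -242.3   15. ] depthmean [ 469.7 -241.2   23.8] min/max [ 451. -258.   10.] [ 484.  -91. 1075.]
v1 pix [331.2 203.5] n 106 ray [ 557.3 -119.7   28. ] depthmean [ 557.6 -119.3   38.9] min/max [ 547. -132.    7.] [ 571. -106.   49.]
v2 pix [305.3 250. ] n 96 ray [439.6 -55.2  28. ] depthmean [440.7 -55.8  53.3] min/max [430. -91.  27.] [ 452.  -42. 1075.]
bench z 0.14802169832285017
tray corner (228, 171) [638.  143.3  33. ]
tray corner (235, 257) [421.3 119.1  33. ]
tray corner (158, 178) [618.6 319.9  33. ]
tray corner (166, 265) [400.6 289.3  33. ]
rack [ 609. -379.   49.] [ 471. -366.   49.]
((524.5127563476562, 225.55723571777344), (223.3867645263672, 171.36476135253906), 8.11104965209961)
```

Emit:
{"api": "arm_command", "payload": {
  "series": [
    [[0,0,-0.99],[0,0,0],1],
    [[0,0,-0.99],[0,0,0],1],
    [[0,0,-0.99],[0,0,0],1],
    [[0,0,-0.99],[0,0,0],1],
    [[0,0,-0.99],[0,0,0],1],
    [[0,0,-0.99],[0,0,0],1],
    [[0,0,-0.99],[0,0,0],1],
    [[0,0,-0.99],[0,0,0],1]
  ],
  "grip_force": 20
}}

```text
clock: 1.17
eef_pos: [251.0, -517.3, 404.8]
tcp_rot: [3.141, 0.0, 1.147]
force: [0.0, 0.0, -0.7]
grip_width: -0.0
grip_force: 0.0
```

Emit:
{"api": "arm_command", "payload": {
  "series": [
    [[0,0,-0.99],[0,0,0],1],
    [[0,0,-0.99],[0,0,0],1],
    [[0,0,-0.99],[0,0,0],1],
    [[0,0,-0.99],[0,0,0],1],
    [[0,0,-0.99],[0,0,0],1],
    [[0,0,-0.99],[0,0,0],1],
    [[0,0,-0.99],[0,0,0],1],
    [[0,0,-0.99],[0,0,0],1]
  ]
}}

```text
clock: 1.83
eef_pos: [251.0, -517.3, 404.8]
tcp_rot: [3.142, 0.0, 1.838]
force: [-0.1, -0.1, 0.2]
grip_width: 0.5
grip_force: 0.0
```

Emit:
{"api": "arm_command", "payload": {
  "series": [
    [[0,0,0],[0.45,0.77,0],1],
    [[0,0,0],[0.45,0.77,0],1],
    [[0,0,0],[0.45,0.77,0],1],
    [[0,0,0],[0.45,0.77,0],1],
    [[0,0,0],[0.45,0.77,0],1],
    [[0,0,0],[0.45,0.77,0],1],
    [[0,0,0],[0.45,0.77,0],1],
    [[0,0,0],[0.45,0.77,0],1]
  ]
}}

```text
clock: 2.5
eef_pos: [452.4, -312.7, 404.9]
tcp_rot: [3.141, 0.0, 1.834]
force: [0.6, -0.3, -0.3]
grip_width: -0.1
grip_force: 0.0
```

Emit:
{"api": "arm_command", "payload": {
  "series": [
    [[0,0,0],[0.45,0.77,0],1],
    [[0,0,0],[0.45,0.77,0],1],
    [[0,0,0],[0.45,0.77,0],1],
    [[0,0,0],[0.45,0.77,0],1],
    [[0,0,0],[0.45,0.77,0],1],
    [[0,0,0],[0.45,0.77,0],1],
    [[0,0,0],[0.45,0.77,0],1],
    [[0,0,0],[0.45,0.77,0],1],
    [[0,0,0],[0,0,0],1],
    [[0,0,0],[0,0,0],1]
  ]
}}

```text
clock: 3.33
eef_pos: [652.9, -109.4, 404.0]
tcp_rot: [-3.141, -0.0, 1.837]
force: [-0.2, 0.2, -0.5]
grip_width: 0.0
grip_force: 0.0
```

```bash
python3 - <<'E'
from h import *
look("wrist",["cap1","vial1"],"w1.png")
E
```

```text
wrist cap1 [([642.0, -70.7, 13.0], 0.9), ([469.5, -239.3, 16.4], 0.61), ([635.5, -239.2, 16.4], 0.57)]
wrist vial1 [([447.5, -59.4, 33.2], 0.93), ([556.8, -121.4, 37.7], 0.87)]
```

View pics/w1.png

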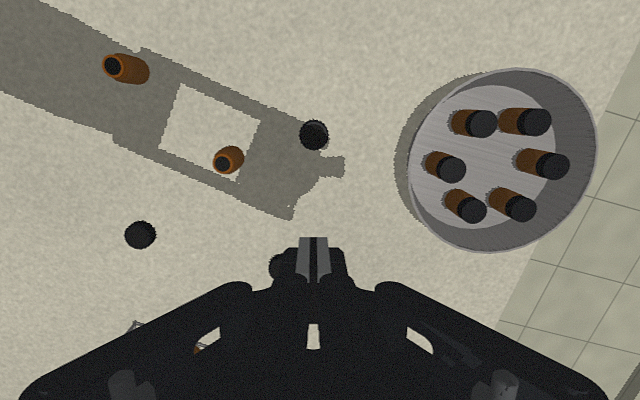

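The wrist picture shows the closed fingers at (313,260) with the cap straight ahead at (313,134). The vials, at (125,68) and (228,160), lie well to the side. Next I lower the fingers behind this cap and begin to push.

Emit:
{"api": "arm_command", "payload": {
  "series": [
    [[0,0,0],[0,0,0.9],1],
    [[0,0,0],[0,0,0.9],1],
    [[0,0,0],[0,0,0.9],1],
    [[0,0,0],[0,0,0.9],1],
    [[0,0,0],[0,0,0.9],1],
    [[0,0,0],[0,0,0.9],1],
    [[0,0,0],[0,0,0.23],1],
    [[0,0,0],[0,0,0],1]
  ]
}}

```text
clock: 4.15
eef_pos: [650.3, -111.9, 176.9]
tcp_rot: [-3.136, -0.003, 1.832]
force: [-0.8, 0.5, 1.0]
grip_width: 0.2
grip_force: 0.0
```

Emit:
{"api": "arm_command", "payload": {
  "series": [
    [[0,0,0],[0.12,0,0],1],
    [[0,0,0],[0.12,0,0],1],
    [[0,0,0],[0.12,0,0],1],
    [[0,0,0],[0.15,0,0],1],
    [[0,0,0],[0.2,0,0],1],
    [[0,0,0],[0.25,0,0],1],
    [[0,0,0],[0.25,0,0],1],
    [[0,0,0],[0.25,0,0],1],
    [[0,0,0],[0.25,0,0],1],
    [[0,0,0],[0.25,0,0],1]
  ]
}}

```text
clock: 4.98
eef_pos: [631.1, -34.1, 179.5]
tcp_rot: [-3.141, -0.0, 1.834]
force: [1.2, -0.5, -0.0]
grip_width: 0.1
grip_force: 0.1
```

```bash
python3 - <<'E'
from h import *
look("top",["cap1","vial1"])
look("wrist",["cap1"],"w2.png")
E
```

```text
top cap1 [([468.4, -244.7, 14.0], 0.59), ([534.3, -431.5, 45.4], 0.18)]
top vial1 [([563.3, -120.3, 45.3], 0.66), ([443.5, -62.8, 48.0], 0.6)]
wrist cap1 []
```

View pics/w2.png

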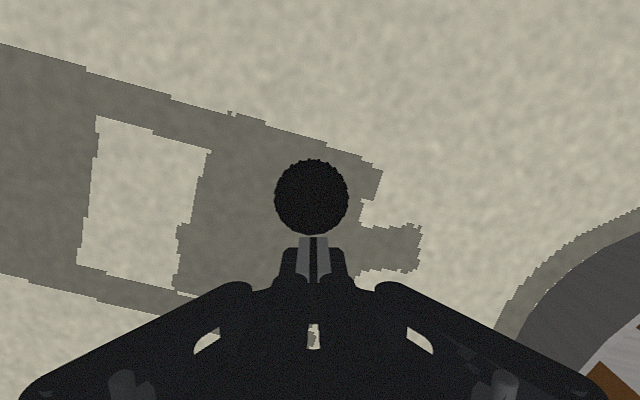

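The cap touches the fingers and is centred at (312,197). I continue the push.

Emit:
{"api": "arm_command", "payload": {
  "series": [
    [[0,0,0],[0.25,0,0],1],
    [[0,0,0],[0.28,0,0],1],
    [[0,0,0],[0.28,0,0],1],
    [[0,0,0],[0.28,0,0],1],
    [[0,0,0],[0.28,0,0],1],
    [[0,0,0],[0.28,0,0],1],
    [[0,0,0],[0.28,0,0],1],
    [[0,0,0],[0.28,0,0],1],
    [[0,0,0],[0.28,0,0],1],
    [[0,0,0],[0.28,0,0],1]
  ]
}}

```text
clock: 6.07
eef_pos: [602.3, 72.9, 179.5]
tcp_rot: [3.142, 0.0, 1.834]
force: [0.3, -1.1, -0.1]
grip_width: 0.2
grip_force: 0.0
```

```bash
cat >> h.py <<'E'
def capblob(save=None):
    img,d,p,R,t=look("wrist",[],save)
    m=((img.max(2)<45)&(np.arange(400)[:,None]<238)).astype(np.uint8)
    n,l,st,c=cv2.connectedComponentsWithStats(m)
    print(arm.get_state()["eef_pos"].round(1),[(st[i].tolist(),c[i].round().tolist()) for i in range(1,n) if st[i][4]>800])
E
python3 -c "
from h import *
capblob('w3.png')"
```

```text
[601.8  74.4 179.5] [([273, 164, 74, 74, 4270], [310.0, 202.0])]
```

Emit:
{"api": "arm_command", "payload": {
  "series": [
    [[0,0,0],[0.25,0,0],1],
    [[0,0,0],[0.25,0,0],1],
    [[0,0,0],[0.25,0,0],1],
    [[0,0,0],[0.25,0,0],1],
    [[0,0,0],[0.25,0,0],1],
    [[0,0,0],[0.25,0,0],1],
    [[0,0,0],[0.28,0,0],1],
    [[0,0,0],[0.28,0,0],1],
    [[0,0,0],[0.28,0,0],1],
    [[0,0,0],[0.28,0,0],1]
  ]
}}

```text
clock: 6.95
eef_pos: [575.0, 174.0, 179.5]
tcp_rot: [3.142, 0.0, 1.834]
force: [0.4, -0.1, -0.3]
grip_width: -0.1
grip_force: 0.0
```

```bash
python3 -c "
from h import *
capblob('w4.png')"
```

```text
[574.6 175.6 179.5] [([273, 165, 75, 73, 4183], [310.0, 204.0])]
```

View pics/w4.png

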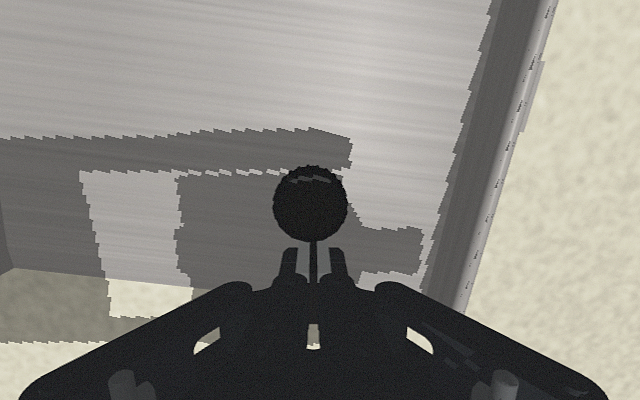

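The cap, at (310,203), is inside the tray, about 55 mm past the front edge. I give it a bit more, back off, rise and turn for the next cap.

Emit:
{"api": "arm_command", "payload": {
  "series": [
    [[0,0,0],[0.2,0,0],1],
    [[0,0,0],[0.2,0,0],1],
    [[0,0,0],[0,0,0],1],
    [[0,0,0],[-0.7,0,0],1],
    [[0,0,0],[0,0,-0.9],1],
    [[0,0,0],[0,0,-0.9],1],
    [[0,0,0],[0,0,-0.9],1],
    [[0,0,1],[0,0,-0.9],1],
    [[0,0,1],[0,0,0],1],
    [[0,0,0],[0,0,0],1]
  ]
}}

```text
clock: 7.83
eef_pos: [579.0, 161.0, 326.3]
tcp_rot: [3.136, -0.001, 1.658]
force: [-0.2, -0.2, -1.1]
grip_width: 0.3
grip_force: 0.0
```

Emit:
{"api": "arm_command", "payload": {
  "series": [
    [[0,0,0],[-0.94,0.067,0],1],
    [[0,0,0],[-0.94,0.067,0],1],
    [[0,0,0],[-0.94,0.067,0],1],
    [[0,0,0],[-0.94,0.067,0],1],
    [[0,0,0],[-0.94,0.067,0],1],
    [[0,0,0],[-0.94,0.067,0],1],
    [[0,0,0],[-0.94,0.067,0],1],
    [[0,0,0],[-0.94,0.067,0],1],
    [[0,0,0],[-0.94,0.067,0],1],
    [[0,0,0],[-0.94,0.067,0],1]
  ]
}}

```text
clock: 8.67
eef_pos: [638.0, -212.8, 321.5]
tcp_rot: [-3.138, -0.001, 1.662]
force: [1.1, -0.2, -0.4]
grip_width: 0.2
grip_force: 0.0
```

Emit:
{"api": "arm_command", "payload": {
  "series": [
    [[0,0,0],[-0.94,0.067,0],1],
    [[0,0,0],[-0.94,0.067,0],1],
    [[0,0,0],[0,0,0],1],
    [[0,0,0],[0,0,0],1]
  ]
}}

```text
clock: 9.0
eef_pos: [649.9, -287.4, 320.9]
tcp_rot: [-3.138, -0.002, 1.658]
force: [-0.2, 0.2, 0.2]
grip_width: 0.2
grip_force: 0.0
```

```bash
python3 -c "
from h import *
look('wrist',['cap1','vial1'])
capblob('w5.png')
look('top',['cap1'])"
```

```text
wrist cap1 [([648.1, -239.9, 13.2], 0.95), ([466.2, -242.2, 13.1], 0.86)]
wrist vial1 []
[ 650.4 -283.8  322.9] [([87, 105, 46, 40, 1444], [109.0, 124.0]), ([296, 121, 38, 39, 998], [314.0, 142.0])]
top cap1 [([653.0, -237.1, 16.9], 0.64), ([566.2, 217.8, 17.1], 0.51)]
```

Emit:
{"api": "arm_command", "payload": {
  "series": [
    [[0,0,0],[0,0,0.9],1],
    [[0,0,0],[0,0,0.9],1],
    [[0,0,0],[0,0,0.9],1],
    [[0,0,0],[0,0,0.6],1],
    [[0,0,0],[0,0,0.3],1],
    [[0,0,0],[0,0,0],1],
    [[0,0,0],[0.15,0,0],1],
    [[0,0,0],[0.12,0,0],1],
    [[0,0,0],[0.12,0,0],1],
    [[0,0,0],[0.15,0,0],1]
  ]
}}

```text
clock: 10.13
eef_pos: [649.1, -263.3, 181.7]
tcp_rot: [3.138, 0.002, 1.66]
force: [0.4, 0.1, 0.9]
grip_width: 0.1
grip_force: 0.1
```

Emit:
{"api": "arm_command", "payload": {
  "series": [
    [[0,0,0],[0.2,0,0],1],
    [[0,0,0],[0.25,0,0],1],
    [[0,0,0],[0.28,0,0],1],
    [[0,0,0],[0.28,0,0],1],
    [[0,0,0],[0.28,0,0],1],
    [[0,0,0],[0.28,0,0],1],
    [[0,0,0],[0.28,0,0],1],
    [[0,0,0],[0.28,0,0],1],
    [[0,0,0],[0.28,0,0],1],
    [[0,0,0],[0.28,0,0],1]
  ]
}}

```text
clock: 10.97
eef_pos: [639.0, -155.4, 179.5]
tcp_rot: [-3.142, 0.0, 1.66]
force: [-0.5, -0.4, -0.5]
grip_width: -0.1
grip_force: 0.0
```

```bash
python3 -c "
from h import *
capblob('w6.png')"
```

```text
[ 638.7 -153.6  179.4] [([274, 164, 75, 74, 4282], [311.0, 202.0]), ([60, 175, 48, 45, 1608], [84.0, 197.0])]
```

Emit:
{"api": "arm_command", "payload": {
  "series": [
    [[0,0,0],[0.25,0,0],1],
    [[0,0,0],[0.28,0,0],1],
    [[0,0,0],[0.28,0,0],1],
    [[0,0,0],[0.28,0,0],1],
    [[0,0,0],[0.28,0,0],1],
    [[0,0,0],[0.28,0,0],1],
    [[0,0,0],[0.28,0,0],1],
    [[0,0,0],[0.28,0,0],1],
    [[0,0,0],[0.28,0,0],1],
    [[0,0,0],[0.28,0,0],1]
  ]
}}

```text
clock: 11.85
eef_pos: [629.1, -45.1, 179.5]
tcp_rot: [-3.142, 0.0, 1.66]
force: [-0.6, 0.2, -0.2]
grip_width: -0.3
grip_force: 0.0
```

```bash
python3 -c "
from h import *
capblob('w7.png')"
```

```text
[628.9 -43.3 179.5] [([274, 164, 75, 74, 4291], [311.0, 202.0])]
```

Emit:
{"api": "arm_command", "payload": {
  "series": [
    [[0,0,0],[0.25,0,0],1],
    [[0,0,0],[0.28,0,0],1],
    [[0,0,0],[0.28,0,0],1],
    [[0,0,0],[0.28,0,0],1],
    [[0,0,0],[0.28,0,0],1],
    [[0,0,0],[0.28,0,0],1],
    [[0,0,0],[0.28,0,0],1],
    [[0,0,0],[0.28,0,0],1],
    [[0,0,0],[0.28,0,0],1],
    [[0,0,0],[0.28,0,0],1]
  ]
}}

```text
clock: 12.73
eef_pos: [619.3, 65.3, 179.5]
tcp_rot: [3.142, 0.0, 1.66]
force: [0.4, -0.7, 0.9]
grip_width: -0.3
grip_force: 0.1
```

Emit:
{"api": "arm_command", "payload": {
  "series": [
    [[0,0,0],[0.25,0,0],1],
    [[0,0,0],[0.25,0,0],1],
    [[0,0,0],[0.28,0,0],1],
    [[0,0,0],[0.28,0,0],1],
    [[0,0,0],[0.28,0,0],1],
    [[0,0,0],[0.28,0,0],1],
    [[0,0,0],[0.28,0,0],1],
    [[0,0,0],[0.28,0,0],1],
    [[0,0,0],[0.2,0,0],1],
    [[0,0,0],[0,0,0],1]
  ]
}}

```text
clock: 13.57
eef_pos: [610.8, 160.8, 179.5]
tcp_rot: [3.141, -0.0, 1.661]
force: [-0.9, -0.2, -0.3]
grip_width: 0.0
grip_force: 0.0
```

```bash
python3 -c "
from h import *
capblob('w8.png')"
```

```text
[610.9 159.9 179.4] [([167, 90, 86, 82, 4154], [210.0, 133.0]), ([274, 163, 75, 75, 4179], [310.0, 202.0])]
```

View pics/w8.png

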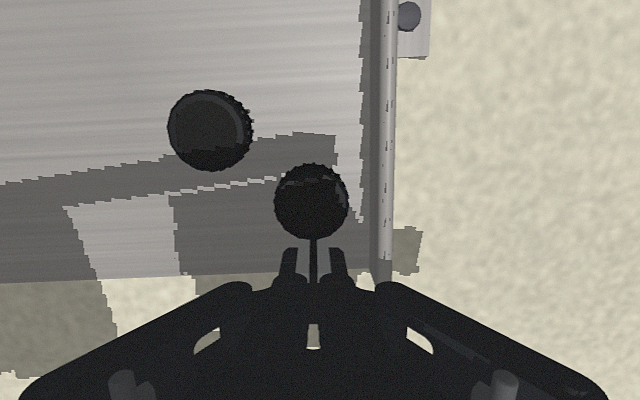

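Both caps are inside the tray, at (210,133) and (311,202), with cap 2 about 35 mm past the edge. Now the third.

Emit:
{"api": "arm_command", "payload": {
  "series": [
    [[0,0,0],[-0.7,0,0],1],
    [[0,0,0],[0,0,-0.9],1],
    [[0,0,0],[0,0,-0.9],1],
    [[0,0,0],[0,0,-0.9],1],
    [[0,0,0.75],[0,0,-0.9],1],
    [[0,0,0.75],[0,0,0],1],
    [[0,0,0.74],[0,0,0],1],
    [[0,0,0],[0,0,0],1]
  ]
}}

```text
clock: 14.28
eef_pos: [613.4, 130.4, 324.5]
tcp_rot: [3.14, -0.0, 1.462]
force: [-0.5, 0.6, -0.5]
grip_width: -0.3
grip_force: 0.0
```

Emit:
{"api": "arm_command", "payload": {
  "series": [
    [[0,0,0],[-0.9,-0.217,0],1],
    [[0,0,0],[-0.9,-0.217,0],1],
    [[0,0,0],[-0.9,-0.217,0],1],
    [[0,0,0],[-0.9,-0.217,0],1],
    [[0,0,0],[-0.9,-0.217,0],1],
    [[0,0,0],[-0.9,-0.217,0],1],
    [[0,0,0],[-0.9,-0.217,0],1],
    [[0,0,0],[-0.9,-0.217,0],1],
    [[0,0,0],[-0.9,-0.217,0],1],
    [[0,0,0],[-0.9,-0.217,0],1]
  ]
}}

```text
clock: 15.12
eef_pos: [487.6, -219.4, 323.0]
tcp_rot: [-3.141, -0.0, 1.465]
force: [0.6, -0.2, 0.5]
grip_width: -0.1
grip_force: 0.0
```

Emit:
{"api": "arm_command", "payload": {
  "series": [
    [[0,0,0],[-0.9,-0.217,0],1],
    [[0,0,0],[-0.9,-0.217,0],1],
    [[0,0,0],[0,0,0],1],
    [[0,0,0],[0,0,0],1]
  ]
}}

```text
clock: 15.45
eef_pos: [462.9, -289.2, 322.9]
tcp_rot: [-3.141, -0.001, 1.461]
force: [-0.6, 0.7, 0.5]
grip_width: -0.0
grip_force: 0.0
```

```bash
python3 -c "
from h import *
look('wrist',['cap1','vial1'])
capblob('w9.png')"
```

```text
wrist cap1 [([468.3, -240.5, 13.9], 0.57)]
wrist vial1 []
[ 464.2 -286.4  323.3] [([295, 121, 37, 39, 964], [312.0, 141.0])]
```

Emit:
{"api": "arm_command", "payload": {
  "series": [
    [[0,0,0],[0,0,0.9],1],
    [[0,0,0],[0,0,0.9],1],
    [[0,0,0],[0,0,0.9],1],
    [[0,0,0],[0,0,0.6],1],
    [[0,0,0],[0,0,0.3],1],
    [[0,0,0],[0,0,0],1],
    [[0,0,0],[0.15,0,0],1],
    [[0,0,0],[0.12,0,0],1],
    [[0,0,0],[0.12,0,0],1],
    [[0,0,0],[0.15,0,0],1]
  ]
}}

```text
clock: 16.48
eef_pos: [466.7, -265.3, 180.8]
tcp_rot: [3.139, 0.001, 1.465]
force: [-0.4, -0.3, 0.6]
grip_width: -0.1
grip_force: 0.1
```

Emit:
{"api": "arm_command", "payload": {
  "series": [
    [[0,0,0],[0.2,0,0],1],
    [[0,0,0],[0.25,0,0],1],
    [[0,0,0],[0.28,0,0],1],
    [[0,0,0],[0.28,0,0],1],
    [[0,0,0],[0.28,0,0],1],
    [[0,0,0],[0.28,0,0],1],
    [[0,0,0],[0.28,0,0],1],
    [[0,0,0],[0.28,0,0],1],
    [[0,0,0],[0.28,0,0],1],
    [[0,0,0],[0.28,0,0],1]
  ]
}}

```text
clock: 17.32
eef_pos: [477.8, -157.7, 179.5]
tcp_rot: [3.142, 0.0, 1.464]
force: [-0.3, 0.4, 0.2]
grip_width: -0.2
grip_force: 0.1
```

```bash
python3 -c "
from h import *
capblob('w10.png')"
```

```text
[ 477.7 -156.4  179.4] [([116, 0, 55, 42, 1866], [144.0, 18.0]), ([276, 164, 74, 74, 4284], [313.0, 202.0]), ([518, 164, 48, 46, 1637], [541.0, 187.0])]
```

View pics/w10.png

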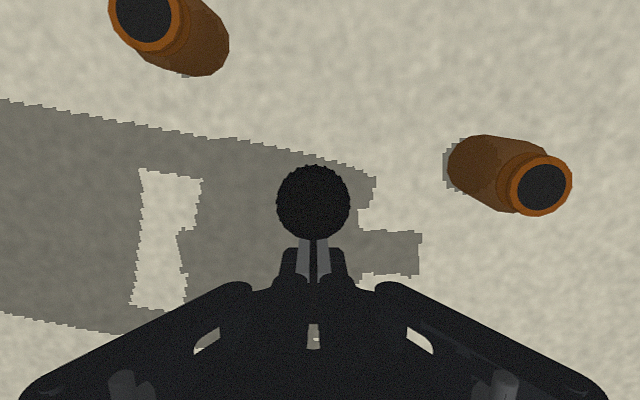

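The cap is centred at (313,202), and the vials are at (144,18)–(229,75) and (541,187). Before passing between them I check how high the gripper's knuckles are.

```bash
python3 -c "
from h import *
img,d,p,R,t=look('wrist',[])
P=cloud(d,p,R,t,(np.arange(400)[:,None]>240)&(img.max(2)<60))
e=arm.get_state()['eef_pos'];q=P[:,:2]-e[:2];lat=q@[.994,-.107]
for a in range(-100,100,20):
    k=(lat>=a)&(lat<a+20)&(P[:,2]>20); print(a,k.sum(),np.percentile(P[k,2],[0,1,5]).round() if k.any() else '')
"
```

```text
-100 0 
-80 197 [88. 89. 90.]
-60 6516 [64. 69. 74.]
-40 7462 [47. 52. 57.]
-20 9577 [20. 25. 43.]
0 9168 [20. 25. 46.]
20 8107 [49. 54. 58.]
40 5515 [65. 69. 74.]
60 55 [89. 89. 90.]
80 0
```

The margin to the left vial is thin, so I back off a little and turn by 7.5° to run midway between the vials.

Emit:
{"api": "arm_command", "payload": {
  "series": [
    [[0,0,0],[-0.12,0,0],1],
    [[0,0,0],[0,-0.1,0],1],
    [[0,0,0.75],[0,0,0],1],
    [[0,0,0.75],[0,0,0],1],
    [[0,0,0],[0,0,0],1]
  ]
}}

```text
clock: 17.83
eef_pos: [472.8, -164.0, 179.5]
tcp_rot: [-3.142, 0.0, 1.331]
force: [-0.3, 0.4, -0.0]
grip_width: 0.0
grip_force: 0.0
```

```bash
python3 -c "
from h import *
capblob('w11.png')"
```

```text
[ 472.9 -163.9  179.5] [([85, 0, 55, 43, 1906], [113.0, 18.0]), ([517, 110, 50, 51, 1878], [542.0, 135.0]), ([274, 144, 76, 77, 4148], [311.0, 184.0])]
```

Emit:
{"api": "arm_command", "payload": {
  "series": [
    [[0,0,0],[0.12,0,0],1],
    [[0,0,0],[0.12,0,0],1],
    [[0,0,0],[0.15,0,0],1],
    [[0,0,0],[0.2,0,0],1],
    [[0,0,0],[0.25,0,0],1],
    [[0,0,0],[0.25,0,0],1],
    [[0,0,0],[0.25,0,0],1],
    [[0,0,0],[0.25,0,0],1],
    [[0,0,0],[0.25,0,0],1],
    [[0,0,0],[0.25,0,0],1]
  ]
}}

```text
clock: 18.72
eef_pos: [493.1, -80.8, 179.5]
tcp_rot: [3.142, 0.0, 1.334]
force: [0.1, 0.3, 0.3]
grip_width: 0.0
grip_force: 0.0
```

```bash
python3 -c "
from h import *
capblob('w12.png')"
```

```text
[493.4 -79.8 179.5] [([279, 164, 74, 74, 4259], [316.0, 202.0])]
```

Emit:
{"api": "arm_command", "payload": {
  "series": [
    [[0,0,0],[0.2,0,0],1],
    [[0,0,0],[0.25,0,0],1],
    [[0,0,0],[0.25,0,0],1],
    [[0,0,0],[0.25,0,0],1],
    [[0,0,0],[0.25,0,0],1],
    [[0,0,0],[0.25,0,0],1],
    [[0,0,0],[0.25,0,0],1],
    [[0,0,0],[0,0,0],1]
  ]
}}

```text
clock: 19.43
eef_pos: [509.4, -14.3, 179.5]
tcp_rot: [3.141, -0.0, 1.335]
force: [-0.3, -0.5, -0.6]
grip_width: 0.1
grip_force: 0.0
```

```bash
python3 -c "
from h import *
capblob('w13.png')"
```

```text
[509.1 -14.9 179.5] [([278, 161, 75, 77, 4253], [315.0, 200.0])]
```

Emit:
{"api": "arm_command", "payload": {
  "series": [
    [[0,0,0],[-0.2,0,0],1],
    [[0,0,0],[0,0.22,0],1],
    [[0,0,-1],[0,0,0],1],
    [[0,0,-1],[0,0,0],1],
    [[0,0,-1],[0,0,0],1],
    [[0,0,0],[0,0,0],1]
  ]
}}

```text
clock: 19.98
eef_pos: [516.0, -26.7, 179.5]
tcp_rot: [3.141, 0.0, 1.595]
force: [0.2, 0.2, -0.6]
grip_width: 0.0
grip_force: 0.0
```

```bash
python3 -c "
from h import *
capblob('w14.png')"
```

```text
[515.9 -26.6 179.5] [([280, 136, 76, 78, 4284], [318.0, 177.0])]
```

Emit:
{"api": "arm_command", "payload": {
  "series": [
    [[0,0,0],[0.12,0.05,0],1],
    [[0,0,0],[0.12,0,0],1],
    [[0,0,0],[0.12,0,0],1],
    [[0,0,0],[0.2,0,0],1],
    [[0,0,0],[0.25,0,0],1],
    [[0,0,0],[0.28,0,0],1],
    [[0,0,0],[0.28,0,0],1],
    [[0,0,0],[0.28,0,0],1],
    [[0,0,0],[0.28,0,0],1],
    [[0,0,0],[0.28,0,0],1]
  ]
}}

```text
clock: 20.87
eef_pos: [515.3, 64.1, 179.5]
tcp_rot: [3.142, 0.0, 1.596]
force: [-0.3, -0.3, -0.1]
grip_width: 0.1
grip_force: 0.1
```

Emit:
{"api": "arm_command", "payload": {
  "series": [
    [[0,0,0],[0.25,0,0],1],
    [[0,0,0],[0.25,0,0],1],
    [[0,0,0],[0.25,0,0],1],
    [[0,0,0],[0.25,0,0],1],
    [[0,0,0],[0.25,0,0],1],
    [[0,0,0],[0.28,0,0],1],
    [[0,0,0],[0.28,0,0],1],
    [[0,0,0],[0.28,0,0],1],
    [[0,0,0],[0.28,0,0],1],
    [[0,0,0],[0,0,0],1]
  ]
}}

```text
clock: 21.7
eef_pos: [513.2, 159.4, 179.6]
tcp_rot: [3.141, -0.001, 1.597]
force: [0.1, -0.3, 0.2]
grip_width: 0.0
grip_force: 0.0
```

```bash
python3 -c "
from h import *
capblob('w15.png')"
```

```text
[513.1 158.6 179.5] [([388, 100, 86, 81, 1003], [415.0, 134.0]), ([279, 162, 75, 76, 3718], [313.0, 203.0]), ([478, 166, 88, 72, 1666], [505.0, 193.0])]
```

View pics/w15.png

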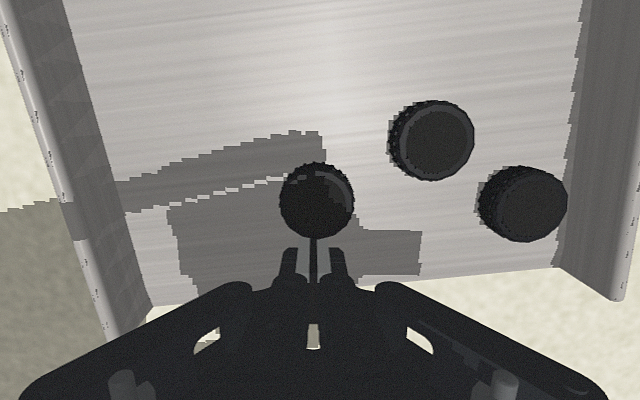

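All three caps lie inside the tray, at (316,200), (432,140) and (523,204). I retreat and check from above.

Emit:
{"api": "arm_command", "payload": {
  "series": [
    [[0,0,0],[-0.7,0,0],1],
    [[0,0,0],[0,0,-0.9],1],
    [[0,0,0],[0,0,-0.9],1],
    [[0,0,0],[0,0,-0.9],1],
    [[0,0,0],[0,0,-0.9],1],
    [[0,0,0],[-0.8,0,-0.5],1],
    [[0,0,0],[-0.8,0,0],1],
    [[0,0,0],[-0.8,0,0],1],
    [[0,0,0],[0,0,0],1],
    [[0,0,0],[0,0,0],1]
  ]
}}

```text
clock: 22.58
eef_pos: [515.8, 31.9, 343.6]
tcp_rot: [-3.141, 0.0, 1.591]
force: [-0.7, 0.3, -0.4]
grip_width: -0.2
grip_force: 0.0
```

```bash
python3 - <<'E'
from h import *
c=np.array([524.5,225.6]);a=np.radians(97.7);X=np.array([np.cos(a),np.sin(a)]);Y=np.array([-X[1],X[0]])
for cam in("wrist","top","scene"):
    look(cam,["vial1","rack"],"end_%s.png"%cam)
    R=None;p=eyes.camera_params(cam)
    from scipy.spatial.transform import Rotation as Q
    for b in eyes.boxes_of(cam,"cap1"):
        w=Q.from_euler('xyz',p["rotation"]).as_matrix()@np.array(b["xyz"])+p["xyz"];r=w[:2]-c
        print(cam,w.round(),"tray",round(r@X),round(r@Y),b["confidence"])
E
```

```text
wrist vial1 [([442.5, -48.6, 30.2], 0.82)]
wrist rack []
wrist [605. 182.  17.] tray -54 -74 0.74
wrist [516. 182.  16.] tray -42 15 0.58
top vial1 [([443.3, -55.9, 52.0], 0.58)]
top rack [([532.7, -429.1, 46.5], 0.72)]
scene vial1 [([560.0, -133.8, 31.4], 0.59), ([443.7, -69.0, 28.9], 0.58)]
scene rack [([553.5, -451.3, 47.7], 0.97)]
scene [562. 209.  16.] tray -21 -35 0.65
scene [605. 181.  12.] tray -55 -74 0.46
```

View pics/end_scene.png

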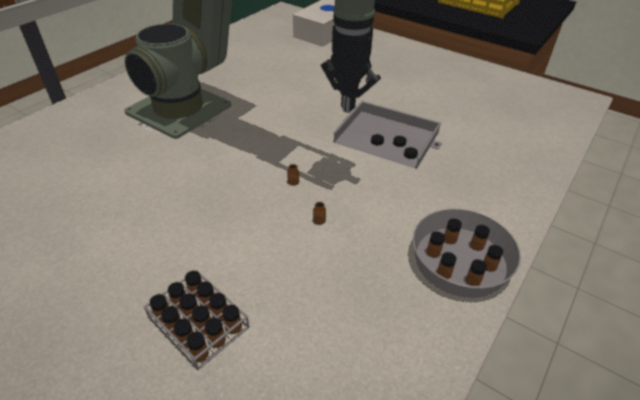

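The scene picture shows the three caps in the tray, at (377,140), (400,141) and (411,153). The vials at (293,175) and (319,212) and the rack at (197,317) stand where they did at the start. I hand the job in.

```bash
python3 -c "
from bench import ticket
print(ticket.hand_in())"
```

```text
the job is handed in; nothing more can be done
None
```

I swept all three caps into the tray with the closed fingers and handed the job in at about 23 s. The last pictures show the caps inside the tray and the vials and rack where they started, but hand-in returned no verdict.

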